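# Load the two-hole panel on the marking holder

### The job

Four bare aluminium panels of the same outline lie on the bench. Pick the one whose two holes are as far apart as the two pins of the marking holder, thread it over both pins and leave it lying flat, fully down on the holder's black rests.

Things in the scene. Friction and masses are not known exactly. Their poses are not given: they have to be found in the camera images.
- panel: The panel to load: loose aluminium plate lying flat, 130 long (its x) x 52 wide (its y) x 8 mm, 0.12 kg. Two 30 mm through holes at x = -40 and +40 mm; grip across the width at the solid 50 mm between them. Origin: centre of underside, z up; same after a half turn. Three unlisted look-alikes of this outline lie 40 mm or more off its long sides: holes only 46 mm apart; one hole; no hole.
- holder: Fixed aluminium base, 200 (its x) x 110 x 10 mm, with two black rests (38 x 44 mm, tops 22 mm above the bench) at x = -40 and +40 mm, a finger gap between them. On each a steel pin, 14 mm thick, 26 mm tall, top 9 mm tapering to 5 mm. Origin: centre of underside, z up. The loaded panel's underside is 22 mm above it, panel centred, its length along x, either end first.
Mind the look-alikes: they are no part of the job. What is shaped like the panel but red is not meant.

How it is judged:
At the end, for the whole second after the job is handed in: The panel is threaded over both pins: its centre within 14 mm of the holder's centre, its length within 17 degrees of the holder's, flat within 4.5 degrees, its underside within 4 mm of the rests' tops, at rest (horizontal distance between panel and holder below 0.014 m and angle between the x axis of panel and the x axis of holder, either way round below 0.3 rad and angle between the z axis of panel and the z axis of holder, either way round below 0.08 rad and z of panel in the frame of holder between 0.018 and 0.026 m and linear speed of panel below 0.02 m/s); the robot touches nothing.
It also fails if it takes over 35 s, if anything falls off the work surface, if the arm or the gripper's body presses on something with over 40 N, if the wrist force passes 120 N, or if a joint passes its speed limit or range.

### The arm

A 6-joint arm with a two-finger parallel gripper is mounted at the origin on the work surface. World frame = base frame: x ahead of the robot, y to its left, z up, the work surface at z = 0. Lengths are in m, angles in rad, forces in N, time in s.
With the tool pointing down it reaches from about 0.375 to 0.925 m from the base axis. Payload 5.7 kg.
Tool frame: the origin (TCP) lies at the very end of the fingers, on their centre line; the grasp point (between the pads) lies 19 mm behind it (env.grip_point_offset is the distance from the TCP to the grasp point, in m); z points along the fingers, x is the direction in which the jaws open and shut, and the axes are right-handed (so a half turn about z gives the same grasp; the last joint's range is limited). The gripper opens to 85 mm and grips with 20 to 120 N. Pads are 22 mm wide; open, the fingers measure 114 mm over their backs; the gripper's body (76 mm by 85 mm) begins 54 mm behind the grasp point. The pads swing forward as they close: fully open they stand 13 mm farther back than shut.
Start: joints at [1.199, 0.359, 1.51, -0, 1.272, -0.115], TCP at [0.152, 0.58, 0.231] pointing down, gripper open.
Joint ranges: [-2.97, 2.97], [-1.01, 2.36], [0.21, 2.38], [-0.96, 4.11], [0.2, 2.71], [-2.98, 2.98]. Speed limits (rad/s): [2.39, 2.39, 3.14, 3.14, 3.14, 3.14].

### API

Orientations are given as a unit quaternion [w, x, y, z].
In Python, from station import env gives the robot as it stands.
- The arm moves only by the tool step_arm, never from a script. Its argument "commands" is a list of rows, each a list of 2 entries, a list of its own where there are three numbers: the shift along the tool's x, y, z in m, then the turn about the tool's z in rad. In form: [[[tx, ty, tz], yaw], ...]. A call has exactly 5 rows; each row shifts and turns the commanded pose from where the row before left it, along the tool's axes as they then stand; what a row does not reach is not made up. A row lasts 1/12 s, in which the tool goes at most 41.7 mm and 7.16 degrees, less where a joint would pass 70% of its speed; a pose out of reach is approached as far as the arm can. A call with a gripper value outside its range is refused whole. "fingers" is the gripper command: -1 is shut, 1 is fully open, values between are in proportion, set as the call begins (left out, the last holds). The fingers move at their own pace and stop on an object; "grip_force" is the grip in N (left out, the last holds). Time passes only in rows, so rows that do not move let the fingers close, or fill a call up. It gives the time, the measured TCP pose, the force and the opening at its end, in the units of the state.
- env.get_state(): the state, without advancing time (a new reading comes with each control period).
- env.read_camera(name): name is "side" or "top"; returns a dict with "color" (480x640x3 uint8, red, green, blue), "range_z" (480x640 float32, m along the optical axis (not along the pixel's ray), 0 where there is no reading), "fx", "fy", "cx", "cy" (pixels), "R" (3x3) and "t" (3): a world point X has camera coordinates R X + t. Camera axes: x right, y down, z forward; pixel columns grow to the right and rows downward; lengths in m; the calibration is good to about 2 mm. A picture is of the moment at which its call begins.
- env.job_done(): hands the job in, once; it reports no verdict.
The state is a dict: "time_s": time; "joint_pos": joint angles; "qvel": joint speeds; "tau": joint torques, N m; "eef_pos": TCP position; "tool_rot": TCP orientation; "ft_force": force on the tool from outside, world axes, zero at the start; "wrist_torque": the same for the moment, N m; "grip_width": finger opening in m.
Only numpy, scipy, OpenCV 4.12 (cv2) and the standard library are available. Lean on these libraries where they do the work, as an engineer would, in place of code of your own. Each camera call takes 0.05 s, during which the arm holds its last target. There are 200 camera calls.

## Working session

There is one attempt and no reset: what is moved stays moved. The work goes in short steps, Python scripts to look and compute and a tool call to move; the robot and the scene stay as the last step left them, time stands still between calls to the robot, and variables do not carry over. Pictures are saved under pics/ and viewed, about 8 in all and at most 12, crops included, and the job is handed in when it is done.

Besides the shell and the picture viewer there is one more tool, called after "Call:" as a command line: name --argument value ..., lists and objects as JSON in quotes. step_arm: Moves the arm, as the interface text tells. Its arguments: {"type":"object","properties":{"commands":{"type":"array"},"fingers":{"type":"number"},"grip_force":{"type":"number"}},"required":["commands"]}

```bash
ls; mkdir -p pics; cat > h.py <<'E'
import numpy as np,cv2,pickle
def cam(env,n):
    c=env.read_camera(n); pickle.dump(c,open(f'{n}.pkl','wb')); return c
def load(n): return pickle.load(open(f'{n}.pkl','rb'))
def ray(c,u,v,z):
    d=c['R'].T@np.array([(u-c['cx'])/c['fx'],(v-c['cy'])/c['fy'],1]); o=-c['R'].T@c['t']
    return o+d*(z-o[2])/d[2]
def cloud(c):
    v,u=np.mgrid[:480,:640]; z=c['range_z']
    P=np.stack([(u-c['cx'])/c['fx']*z,(v-c['cy'])/c['fy']*z,z],-1)
    return (P-c['t'])@c['R']
def proj(c,X):
    q=c['R']@np.array(X)+c['t']; return q[0]/q[2]*c['fx']+c['cx'],q[1]/q[2]*c['fy']+c['cy']
E
python3 - <<'E'
from station import env
from h import *
for n in ('top','side'):
    c=cam(env,n); cv2.imwrite(f'pics/{n}0.png',c['color'][...,::-1]); print(n,-c['R'].T@c['t'],c['fx'],c['R'].round(3).tolist())
s=env.get_state(); print(s['time_s'],s['eef_pos'],s['tool_rot'],s['grip_width'])
E
```

```text
pics
top [ 0.399288   -0.07340543  1.12290209] 567.8613130372277 [[0.022, -1.0, -0.01], [-0.997, -0.021, -0.068], [0.068, 0.012, -0.998]]
side [-0.06735436 -1.06499836  0.75835724] 620.8252723532747 [[0.875, -0.485, -0.003], [-0.261, -0.465, -0.846], [0.409, 0.741, -0.533]]
0.1 [0.15217165 0.57972188 0.23053711] [ 4.37104149e-04  7.91827220e-01  6.10744571e-01 -7.29626771e-04] 0.08568280951459693
```

View pics/top0.png

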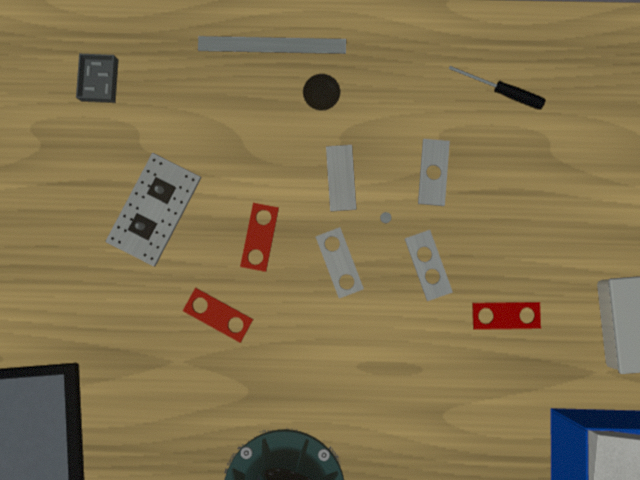

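View pics/side0.png

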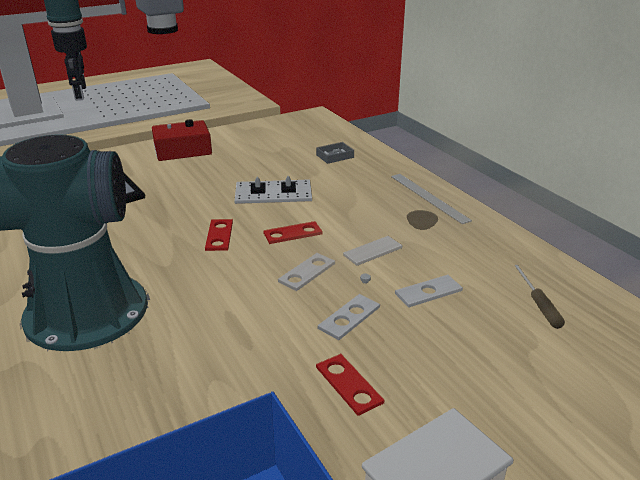

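The top view shows these panel-like objects:

| Pixel | What it is |
|---|---|
| (341,178) | bare, no hole |
| (433,172) | bare, one hole |
| (429,265) | bare, holes close together |
| (339,262) | bare, holes far apart |
| (259,237), (218,315), (506,315) | red, not meant |

I choose (339,262), which sits at about (307,271) in the side view. The holder is at (154,209) in the top view and (273,190) in the side view. I'll check the choice in a close crop while measuring.

```bash
python3 - <<'E'
from h import *
t,s=load('top'),load('side')
def tri(a,b):
    A=[];
    for c,(u,v) in ((t,a),(s,b)):
        P=np.c_[c['R'],c['t']]; x,y=(u-c['cx'])/c['fx'],(v-c['cy'])/c['fy']
        A+= [x*P[2]-P[0],y*P[2]-P[1]]
    A=np.array(A); return np.linalg.lstsq(A[:,:3],-A[:,3],rcond=None)[0]
def panel(c,seed):
    hsv=cv2.cvtColor(c['color'],cv2.COLOR_RGB2HSV)
    m=((hsv[...,1]<60)&(hsv[...,2]>90)).astype(np.uint8)
    n,l,st,ce=cv2.connectedComponentsWithStats(m)
    y,x=np.nonzero(l); k=np.argmin((x-seed[0])**2+(y-seed[1])**2); lab=l[y[k],x[k]]
    mm=(l==lab).astype(np.uint8)
    cs,h=cv2.findContours(mm,cv2.RETR_CCOMP,cv2.CHAIN_APPROX_NONE)
    out=max(cs,key=cv2.contourArea); holes=[q for q,hh in zip(cs,h[0]) if hh[3]>=0 and cv2.contourArea(q)>20]
    return cv2.minAreaRect(out),[np.array(cv2.fitEllipse(q)[0]) for q in holes]
C=cloud(t)
for n,a,b in (('far',(339,250),(306,271)),('near',(429,250),(348,330))):
    rt,ht=panel(t,a); rs,hs=panel(s,b); print(n,rt,np.round(ht,1).tolist(),np.round(hs,1).tolist())
    for p in ht:
        q=min(hs,key=lambda q:np.hypot(*(np.array(proj(s,ray(t,*p,.008)))-q)))
        print(' tri',tri(p,q).round(4),'ray z=8mm',ray(t,*p,.008).round(4))
    print(' centre ray',ray(t,*rt[0],.008).round(4))
    m=np.zeros((480,640),np.uint8); cv2.fillPoly(m,[np.int32(cv2.boxPoints(rt))],1)
    print(' depth z pct',np.percentile(C[...,2][m>0],[10,50,90]).round(4))
im=[cv2.resize(t['color'][220:310,290:470],None,fx=3,fy=3),cv2.resize(t['color'][145:275,95:215],None,fx=4,fy=4),cv2.resize(s['color'][165:215,225:325],None,fx=5,fy=5)]
W=np.zeros((600,800,3),np.uint8)
W[:270,:540]=im[0]; 
W=np.zeros((530,790,3),np.uint8); W[:260,:520]=cv2.resize(t['color'][220:310,290:470],(520,260)); W[265:515,:500]=im[2]; W[:290,525:790]=cv2.resize(t['color'][145:275,95:215],(265,290))
cv2.imwrite('pics/c1.png',W[...,::-1])
E
```

```text
far ((339.1781005859375, 262.3081970214844), (66.4793701171875, 26.80242156982422), 69.44395446777344) [[346.2, 281.3], [331.8, 243.4]] [[294.4, 279.3], [318.4, 262.6]]
 tri [ 0.4056 -0.1107  0.0024] ray z=8mm [ 0.4053 -0.1104  0.008 ]
 tri [ 0.4799 -0.0809  0.0027] ray z=8mm [ 0.4791 -0.0806  0.008 ]
 centre ray [ 0.4422 -0.0959  0.008 ]
 depth z pct [0.0007 0.0084 0.0116]
near ((428.1965637207031, 264.9289855957031), (66.93608856201172, 27.328317642211914), 70.14479064941406) [[432.0, 275.9], [424.0, 253.8]] [[341.5, 321.6], [356.4, 310.4]]
 tri [ 0.4198 -0.2791  0.003 ] ray z=8mm [ 0.4194 -0.278   0.008 ]
 tri [ 0.4632 -0.2631  0.0025] ray z=8mm [ 0.4624 -0.262   0.008 ]
 centre ray [ 0.4408 -0.2704  0.008 ]
 depth z pct [0.0006 0.0082 0.0117]
```

View pics/c1.png

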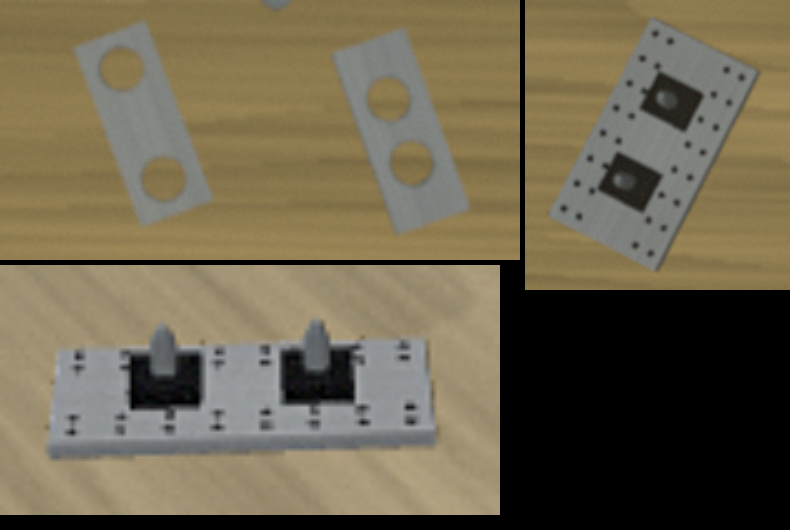

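The crop confirms it: the left panel at (339,262) has its two holes far apart (about 80 mm measured), and its right neighbour's are about 46 mm. Next I measure the holder.

```bash
python3 - <<'E'
from h import *
from scipy.spatial.transform import Rotation as Ro
t,s=load('top'),load('side')
def tri(a,b):
    A=[]
    for c,(u,v) in ((t,a),(s,b)):
        P=np.c_[c['R'],c['t']]; x,y=(u-c['cx'])/c['fx'],(v-c['cy'])/c['fy']
        A+= [x*P[2]-P[0],y*P[2]-P[1]]
    A=np.array(A); return np.linalg.lstsq(A[:,:3],-A[:,3],rcond=None)[0]
print('tips',tri((158,189),(257.6,177.4)).round(4),tri((139.8,226.2),(257.6,177.4)).round(4),tri((158,189),(288.2,176.4)).round(4),tri((139.8,226.2),(288.2,176.4)).round(4))
hsv=cv2.cvtColor(t['color'],cv2.COLOR_RGB2HSV)
def big(m,box):
    k=np.zeros_like(m); x0,x1,y0,y1=box; k[y0:y1,x0:x1]=m[y0:y1,x0:x1]; return k
wood=((hsv[...,1]>70)&(hsv[...,2]>70)).astype(np.uint8)
m=big(1-wood,(95,215,145,275)); m=cv2.morphologyEx(m,cv2.MORPH_CLOSE,np.ones((3,3)))
cs,_=cv2.findContours(m,0,1); o=max(cs,key=cv2.contourArea); r=cv2.minAreaRect(o)
P=np.array([ray(t,*p,.010) for p in cv2.boxPoints(r)]); print('base centre',P.mean(0).round(4),'sides',np.linalg.norm(P-np.roll(P,1,0),axis=1).round(4))
e=P[1:]-P[:-1]; L=max(e[:2],key=np.linalg.norm); print('yaw',np.degrees(np.arctan2(L[1],L[0])))
b=big((hsv[...,2]<70).astype(np.uint8),(95,215,145,275)); b=cv2.morphologyEx(b,cv2.MORPH_CLOSE,np.ones((5,5)))
cs,_=cv2.findContours(b,0,1); cs=[q for q in cs if cv2.contourArea(q)>150]
R=[ray(t,*cv2.minAreaRect(q)[0],.022) for q in cs]; print('rests',np.round(R,4).tolist()); 
if len(R)==2:
    d=R[1]-R[0]; print('mid',((R[0]+R[1])/2).round(4),np.linalg.norm(d),np.degrees(np.arctan2(d[1],d[0])))
Z=cloud(t)[...,2]
for q in cs:
    k=np.zeros_like(b); cv2.drawContours(k,[q],-1,1,-1); print('rest z',np.percentile(Z[k>0],[25,50,75,98]).round(4))
q=np.array([4.37104149e-04,7.91827220e-01,6.10744571e-01,-7.29626771e-04])
print(Ro.from_quat(np.r_[q[1:],q[0]]).as_matrix().round(3))
E
```

```text
tips [0.5375 0.2673 0.051 ] [0.5028 0.2862 0.047 ] [0.5756 0.2546 0.0458] [0.5373 0.2662 0.0524]
base centre [0.5404 0.2746 0.01  ] sides [0.112  0.2012 0.1132 0.2004]
yaw -24.89823546848641
rests [[0.5029, 0.2904, 0.022], [0.5768, 0.2541, 0.022]]
mid [0.5399 0.2722 0.022 ] 0.08239657967195237 -26.195002220302754
rest z [0.0215 0.0233 0.0256 0.0486]
rest z [0.0216 0.0234 0.0256 0.0491]
[[ 0.254  0.967 -0.001]
 [ 0.967 -0.254 -0.002]
 [-0.002 -0.    -1.   ]]
```

Holder: centre about (0.540, 0.272), yaw about -25.5°. Panel: centre (0.442, -0.096), yaw about 21.7°. Moving above the panel.

Call:
step_arm --commands '[[[-0.0208,0.0311,0],0],[[-0.0208,0.0311,0],0],[[-0.0208,0.0311,0],0],[[-0.0208,0.0311,0],0],[[-0.0208,0.0311,0],0]]' --fingers 1

```text
time_s: 0.52
eef_pos: [0.2769, 0.4386, 0.2309]
tool_rot: [0.0, 0.792, 0.611, -0.0]
ft_force: [0.8, -0.2, 0.8]
grip_width: 0.0856
```

Call:
step_arm --commands '[[[-0.0208,0.0311,0],0],[[-0.0208,0.0311,0],0],[[-0.0208,0.0311,0],0],[[-0.0208,0.0311,0],0],[[-0.0208,0.0311,0],0]]'

```text
time_s: 0.93
eef_pos: [0.401, 0.2984, 0.2311]
tool_rot: [-0.0, 0.792, 0.611, -0.0]
ft_force: [0.9, 0.4, 0.6]
grip_width: 0.0854
```

Call:
step_arm --commands '[[[-0.0372,0.0141,0],0],[[-0.0372,0.0141,0],0],[[-0.0372,0.0141,0],0],[[-0.0372,0.0141,0],0],[[-0.0372,0.0141,0],0]]'

```text
time_s: 1.35
eef_pos: [0.4208, 0.1005, 0.2311]
tool_rot: [-0.0, 0.792, 0.611, -0.0]
ft_force: [0.9, -0.2, -0.3]
grip_width: 0.0854
```

Call:
step_arm --commands '[[[-0.0372,0.0141,0],0],[[-0.0372,0.0141,0],0],[[-0.0372,0.0141,0],0],[[-0.0372,0.0141,0],0],[[-0.0372,0.0141,0],0]]'

```text
time_s: 1.77
eef_pos: [0.4417, -0.0974, 0.2312]
tool_rot: [-0.0, 0.792, 0.611, -0.0]
ft_force: [0.3, 0.3, 0.6]
grip_width: 0.0852
```

Call:
step_arm --commands '[[[0,0,0.02],-0.12],[[0,0,0.02],-0.12],[[0,0,0.02],-0.12],[[0,0,0.02],-0.12],[[0,0,0.02],-0.12]]'

```text
time_s: 2.18
eef_pos: [0.4419, -0.0957, 0.1303]
tool_rot: [-0.0, 0.574, 0.819, -0.0]
ft_force: [-0.4, -0.8, -0.0]
grip_width: 0.0855
```

```bash
cat > go.py <<'E'
import sys
from station import env
from h import *
from scipy.spatial.transform import Rotation as Ro
def go(x,y,z,ang):
    s=env.get_state(); q=s['tool_rot']; R=Ro.from_quat(np.r_[q[1:],q[0]]).as_matrix()
    a=np.degrees(np.arctan2(R[1,0],R[0,0])); dy=(a-ang+90)%180-90
    print('t',round(s['time_s'],2),'tcp',np.round(s['eef_pos'],4),'ang',round(a,2),'j6',s['joint_pos'][5].round(2),'w',round(s['grip_width'],4),'F',np.round(s['ft_force'],1),'tilt',R[:2,2].round(4))
    print('shift tool',(R.T@(np.array([x,y,z])-s['eef_pos'])).round(4),'yaw',round(np.radians(dy),4))
if __name__=='__main__': go(*map(float,sys.argv[1:5]))
E
python3 go.py .4422 -.0958 .07 111.7
python3 - <<'E'
from station import env
from h import *
c=cam(env,'top'); s=cam(env,'side')
W=np.zeros((480,800,3),np.uint8); W[:,:400]=cv2.resize(c['color'][200:320,290:390],(400,480)); W[:,400:]=cv2.resize(s['color'][200:320,250:350],(400,480)); cv2.imwrite('pics/c2.png',W[...,::-1])
E
```

```text
t 2.18 tcp [ 0.4419 -0.0957  0.1303] ang 109.97 j6 -2.29 w 0.0855 F [-0.4 -0.8 -0. ] tilt [-0.0003  0.    ]
shift tool [-0.0002  0.0002  0.0603] yaw -0.0302
```

View pics/c2.png

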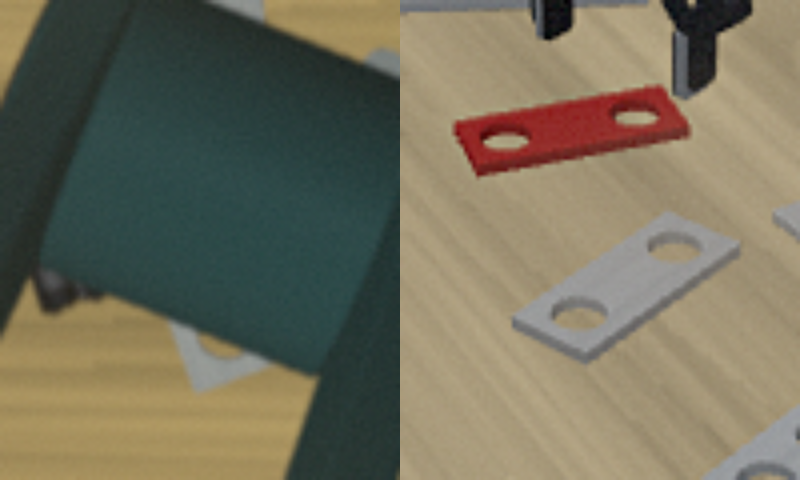

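The side crop shows the panel clear under the open gripper, with the red panel well aside; the arm hides it in the top view. Descending.

Call:
step_arm --commands '[[[0,0,0.02],-0.03],[[0,0,0.02],0],[[0,0,0.02],0],[[0,0,0.02],0],[[0,0,0.015],0]]' --fingers 0.55

```text
time_s: 2.7
eef_pos: [0.4426, -0.0956, 0.0361]
tool_rot: [0.0, 0.565, 0.825, -0.0]
ft_force: [-0.6, 0.0, -0.4]
grip_width: 0.0661
```

Call:
step_arm --commands '[[[0,0,0.005],0],[[0,0,0.003],0],[[0,0,0.002],0],[[0,0,0],0],[[0,0,0],0]]'

```text
time_s: 3.12
eef_pos: [0.443, -0.0957, 0.0271]
tool_rot: [0.001, 0.564, 0.826, 0.0]
ft_force: [-0.3, 0.3, -0.3]
grip_width: 0.0659
```

```bash
python3 go.py .4422 -.0958 .0 111.7
python3 - <<'E'
from station import env
from h import *
s=cam(env,'side')
cv2.imwrite('pics/c3.png',cv2.resize(s['color'][215:305,250:370],(800,600),interpolation=cv2.INTER_CUBIC)[...,::-1])
E
```

```text
t 3.12 tcp [ 0.443  -0.0957  0.0271] ang 111.35 j6 -2.31 w 0.0659 F [-0.3  0.3 -0.3] tilt [ 0.0014 -0.0007]
shift tool [ 0.0003 -0.0008  0.0271] yaw -0.0061
```

View pics/c3.png

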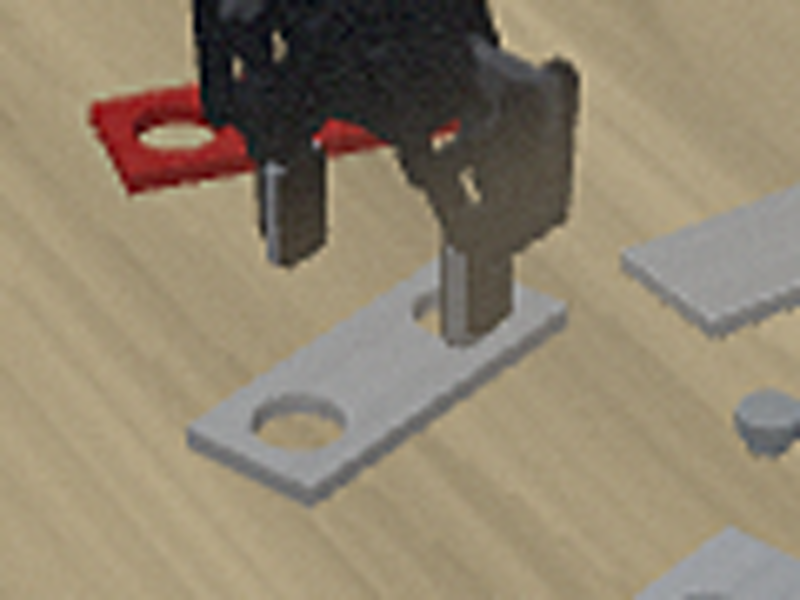

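The crop shows both fingers straddling the panel's solid middle, about 30 mm up.

Call:
step_arm --commands '[[[0,-0.0005,0.006],-0.006],[[0,0,0.005],0],[[0,0,0.005],0],[[0,0,0.003],0],[[0,0,0],0]]'

```text
time_s: 3.58
eef_pos: [0.4411, -0.0955, 0.0065]
tool_rot: [-0.001, 0.561, 0.828, -0.0]
ft_force: [0.6, 0.3, 0.1]
grip_width: 0.0664
```

Call:
step_arm --commands '[[[0,0,0.002],0],[[0,0,0.001],0],[[0,0,0.001],0],[[0,0,0],0],[[0,0,0],0]]'

```text
time_s: 4.0
eef_pos: [0.4418, -0.0957, 0.0034]
tool_rot: [0.0, 0.561, 0.828, -0.0]
ft_force: [-0.4, 0.2, 0.3]
grip_width: 0.0663
```

Call:
step_arm --commands '[[[0,0,0.001],0],[[0,0,0.001],0],[[0,0,0.001],0],[[0,0,0],0],[[0,0,0],0]]'

```text
time_s: 4.42
eef_pos: [0.4417, -0.0957, 0.0003]
tool_rot: [-0.0, 0.561, 0.828, -0.0]
ft_force: [-0.5, -0.9, 0.6]
grip_width: 0.0664
```

```bash
python3 go.py .4422 -.0958 .0 111.7
python3 - <<'E'
from station import env
from h import *
s=cam(env,'side')
cv2.imwrite('pics/c4.png',cv2.resize(s['color'][225:300,260:360],(800,600),interpolation=cv2.INTER_CUBIC)[...,::-1])
E
```

```text
t 4.42 tcp [ 4.417e-01 -9.570e-02  3.000e-04] ang 111.73 j6 -2.32 w 0.0664 F [-0.5 -0.9  0.6] tilt [-0.0002 -0.    ]
shift tool [-0.0003  0.0004  0.0003] yaw 0.0005
```

View pics/c4.png

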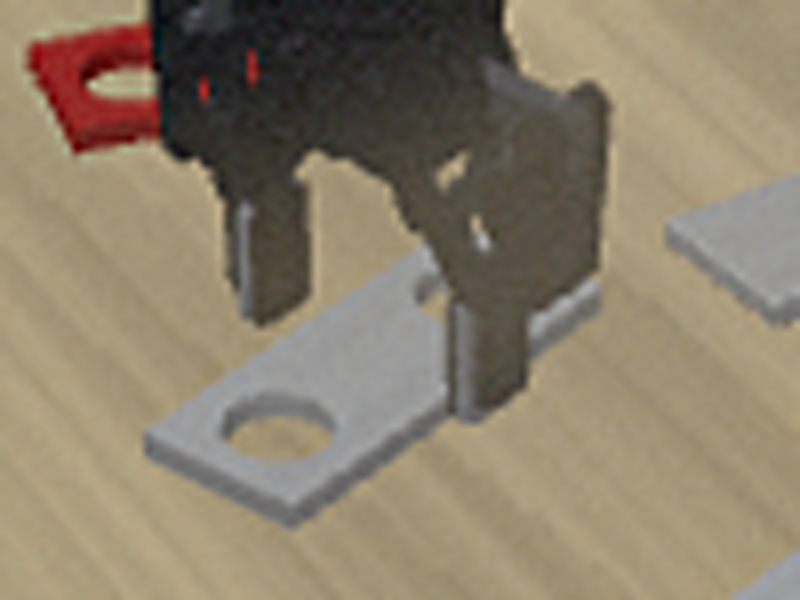

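No contact yet; the tips are still a few mm above the bench, since the fingers are held back while open. I narrow them a bit and feel further down.

Call:
step_arm --commands '[[[0,0,0],0],[[0,0,0],0],[[0,0,0.001],0],[[0,0,0.001],0],[[0,0,0],0]]' --fingers 0.38

```text
time_s: 4.88
eef_pos: [0.4417, -0.0956, -0.0018]
tool_rot: [-0.0, 0.561, 0.828, -0.0]
ft_force: [-0.6, 0.3, -0.5]
grip_width: 0.0586
```

Call:
step_arm --commands '[[[0,0,0.001],0],[[0,0,0],0],[[0,0,0],0],[[0,0,0],0],[[0,0,0],0]]'

```text
time_s: 5.3
eef_pos: [0.4418, -0.0957, -0.0027]
tool_rot: [0.0, 0.561, 0.828, -0.0]
ft_force: [-0.2, -0.3, 1.2]
grip_width: 0.059
```

Call:
step_arm --commands '[[[0,0,0],0],[[0,0,0],0],[[0,0,0],0],[[0,0,0],0],[[0,0,0],0]]' --fingers -1 --grip_force 50

```text
time_s: 5.72
eef_pos: [0.4418, -0.0957, -0.0023]
tool_rot: [0.0, 0.561, 0.828, -0.0]
ft_force: [-1.8, 1.1, 6.6]
grip_width: 0.0505
```

Call:
step_arm --commands '[[[0,0,-0.002],0],[[0,0,-0.004],0],[[0,0,-0.008],0],[[0,0,-0.01],0],[[0,0,0],0]]'

```text
time_s: 6.13
eef_pos: [0.4427, -0.096, 0.0229]
tool_rot: [0.001, 0.561, 0.828, 0.0]
ft_force: [-1.0, -0.1, -0.5]
grip_width: 0.05
```

```bash
python3 go.py .4422 -.0958 .1 111.7
python3 - <<'E'
from station import env
from h import *
s=cam(env,'side')
cv2.imwrite('pics/c5.png',cv2.resize(s['color'][215:305,250:370],(800,600),interpolation=cv2.INTER_CUBIC)[...,::-1])
E
```

```text
t 6.13 tcp [ 0.4427 -0.096   0.0229] ang 111.73 j6 -2.32 w 0.05 F [-1.  -0.1 -0.5] tilt [ 0.0022 -0.0009]
shift tool [ 0.0002 -0.0003 -0.0771] yaw 0.0006
```

View pics/c5.png

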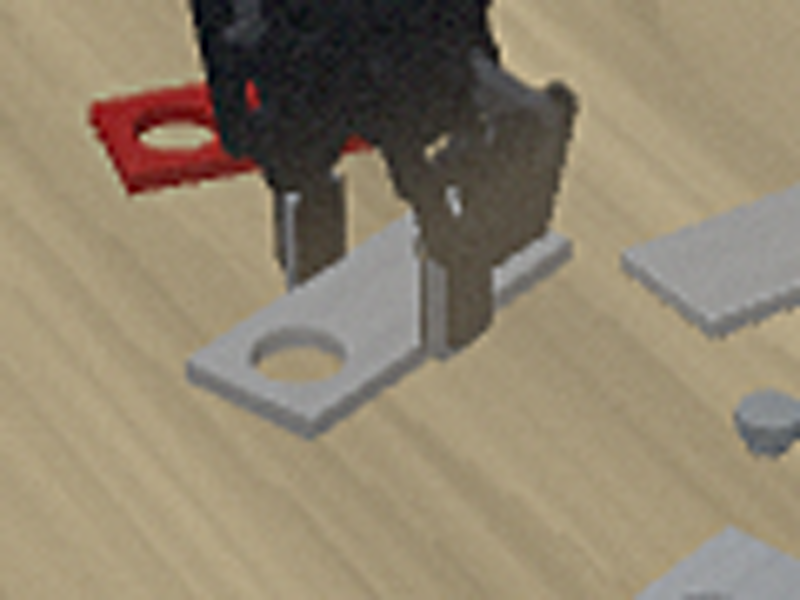

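The panel is held level and lifted: the image shows it about 25 mm up, opening 50 mm. Next I lift it, carry it over the holder and turn it.

Call:
step_arm --commands '[[[0,0,-0.02],0],[[0,0,-0.025],0],[[0,0,-0.025],0],[[0,0,-0.025],0],[[0.01,0.008,-0.01],0]]'

```text
time_s: 6.6
eef_pos: [0.4467, -0.0849, 0.1289]
tool_rot: [0.002, 0.562, 0.827, 0.0]
ft_force: [0.8, -0.5, -0.5]
grip_width: 0.0505
```

Call:
step_arm --commands '[[[0.025,0.018,0],0],[[0.03,0.022,0],0],[[0.03,0.022,0],0],[[0.03,0.022,0],0],[[0.03,0.022,0],0]]'

```text
time_s: 7.02
eef_pos: [0.4902, 0.0922, 0.1261]
tool_rot: [-0.0, 0.561, 0.828, -0.0]
ft_force: [0.8, -0.1, -1.0]
grip_width: 0.0503
```

Call:
step_arm --commands '[[[0.03,0.022,0],0],[[0.03,0.022,0],0],[[0.03,0.022,0],0],[[0.03,0.022,0],0],[[0.02,0.015,0],0]]'

```text
time_s: 7.43
eef_pos: [0.5345, 0.262, 0.1259]
tool_rot: [-0.0, 0.561, 0.828, 0.0]
ft_force: [1.5, 0.4, -0.7]
grip_width: 0.0504
```

Call:
step_arm --commands '[[[0,0,0],0.1],[[0,0,0],0.11],[[0,0,0],0.11],[[0,0,0],0.11],[[0,0,0],0.11]]'

```text
time_s: 7.85
eef_pos: [0.5336, 0.2587, 0.1256]
tool_rot: [-0.0, 0.763, 0.646, -0.001]
ft_force: [0.6, 0.5, -1.1]
grip_width: 0.0503
```

Call:
step_arm --commands '[[[0,0,0],0.11],[[0,0,0],0.1],[[0,0,0],0.07],[[0,0,0],0],[[0,0,0],0]]'

```text
time_s: 8.27
eef_pos: [0.5338, 0.2586, 0.1258]
tool_rot: [-0.0, 0.844, 0.536, -0.0]
ft_force: [-0.3, 1.0, -0.1]
grip_width: 0.0501
```

```bash
python3 go.py .540 .272 .08 64.5
```

```text
t 8.27 tcp [0.5338 0.2586 0.1258] ang 64.87 j6 -0.8 w 0.0501 F [-0.3  1.  -0.1] tilt [-0.0008 -0.0004]
shift tool [ 0.0148 -0.0001  0.0458] yaw 0.0065
```

Call:
step_arm --commands '[[[0.01,0,0.01],0.006],[[0.005,0,0.02],0],[[0,0,0.02],0],[[0,0,0.013],0],[[0,0,0],0]]'

```text
time_s: 8.68
eef_pos: [0.5384, 0.272, 0.0596]
tool_rot: [-0.001, 0.846, 0.533, -0.003]
ft_force: [-0.5, -0.6, -0.9]
grip_width: 0.0504
```

```bash
python3 go.py .540 .272 .055 64.5
python3 - <<'E'
from station import env
from h import *
s=cam(env,'side'); t=cam(env,'top')
W=np.zeros((600,800,3),np.uint8); W[:300]=cv2.resize(s['color'][150:210,195:355],(800,300),interpolation=cv2.INTER_CUBIC);W[300:,:400]=cv2.resize(t['color'][145:275,95:268],(400,300))
cv2.imwrite('pics/c6.png',W[...,::-1])
E
```

```text
t 8.68 tcp [0.5384 0.272  0.0596] ang 64.48 j6 -0.77 w 0.0504 F [-0.5 -0.6 -0.9] tilt [-0.0054 -0.0019]
shift tool [0.0007 0.0015 0.0046] yaw -0.0004
```

View pics/c6.png

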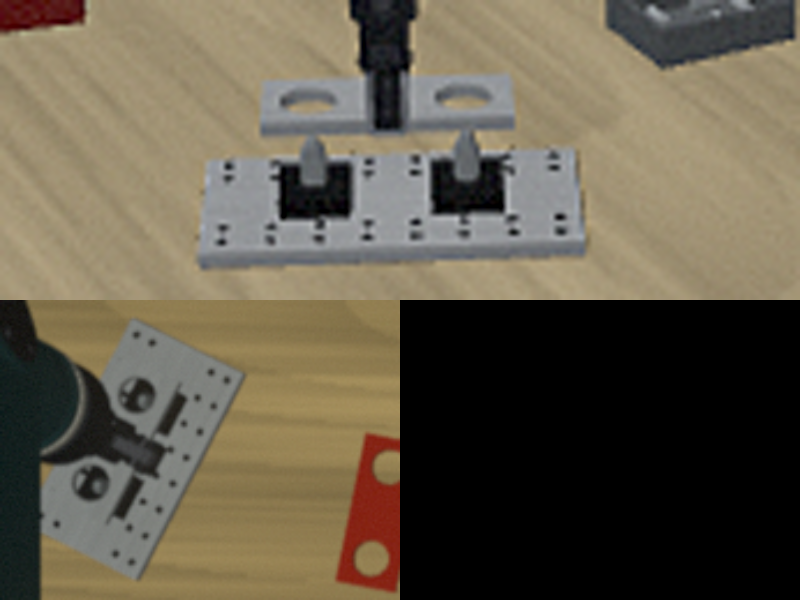

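Both pins show inside the holes in the top view, and the side view agrees to about 1–2 mm. Lowering.

Call:
step_arm --commands '[[[0.0005,0.0015,0.004],0],[[0,0,0.007],0],[[0,0,0.007],0],[[0,0,0.006],0],[[0,0,0.004],0]]'

```text
time_s: 9.2
eef_pos: [0.5418, 0.2719, 0.0345]
tool_rot: [-0.0, 0.846, 0.533, -0.0]
ft_force: [-1.3, 0.5, -1.2]
grip_width: 0.0496
```

Call:
step_arm --commands '[[[0,0,0.004],0],[[0,0,0.003],0],[[0,0,0.002],0],[[0,0,0],0],[[0,0,0],0]]'

```text
time_s: 9.62
eef_pos: [0.5422, 0.272, 0.0263]
tool_rot: [0.0, 0.846, 0.533, -0.0]
ft_force: [0.2, -0.1, -1.3]
grip_width: 0.0504
```

```bash
python3 go.py .540 .272 .0195 64.5
```

```text
t 9.62 tcp [0.5422 0.272  0.0263] ang 64.4 j6 -0.77 w 0.0504 F [ 0.2 -0.1 -1.3] tilt [-0.0001 -0.0001]
shift tool [-0.001  -0.0019  0.0068] yaw -0.0018
```

No resistance, so the pins are in. Correcting 2 mm and going the rest of the way.

Call:
step_arm --commands '[[[0,-0.001,0.002],0],[[0,-0.001,0.002],0],[[0,0,0.001],0],[[0,0,0.001],0],[[0,0,0],0]]'

```text
time_s: 10.03
eef_pos: [0.5402, 0.2729, 0.0201]
tool_rot: [-0.0, 0.846, 0.533, -0.0]
ft_force: [1.3, 0.1, -1.1]
grip_width: 0.0502
```

Call:
step_arm --commands '[[[0,0,0.0005],0],[[0,0,0.0005],0],[[0,0,0],0],[[0,0,0],0],[[0,0,0],0]]'

```text
time_s: 10.45
eef_pos: [0.5404, 0.2729, 0.0198]
tool_rot: [0.0, 0.846, 0.533, 0.0]
ft_force: [-1.8, -1.4, 5.6]
grip_width: 0.0503
```

Contact on the rests (5.6 N, at the expected height). Releasing and retreating straight up.

Call:
step_arm --commands '[[[0,0,0],0],[[0,0,0],0],[[0,0,0],0],[[0,0,0],0],[[0,0,0],0]]' --fingers 0.6

```text
time_s: 10.87
eef_pos: [0.5404, 0.2729, 0.0191]
tool_rot: [0.0, 0.846, 0.533, -0.0]
ft_force: [0.2, -0.2, -0.1]
grip_width: 0.0683
```

Call:
step_arm --commands '[[[0,0,-0.004],0],[[0,0,-0.008],0],[[0,0,-0.015],0],[[0,0,-0.02],0],[[0,0,-0.025],0]]'

```text
time_s: 11.28
eef_pos: [0.5394, 0.2725, 0.0915]
tool_rot: [-0.0, 0.846, 0.533, -0.001]
ft_force: [0.7, 0.7, -0.4]
grip_width: 0.0684
```

Call:
step_arm --commands '[[[0,0,-0.03],0],[[0,0,-0.03],0],[[0,0,-0.03],0],[[0.02,0,-0.02],0],[[0.03,0,0],0]]'

```text
time_s: 11.7
eef_pos: [0.5641, 0.3178, 0.208]
tool_rot: [0.001, 0.847, 0.532, 0.004]
ft_force: [0.7, 0.0, -0.1]
grip_width: 0.0685
```

Call:
step_arm --commands '[[[0.035,0,0],0],[[0.035,0,0],0],[[0.035,0,0],0],[[0.02,0,0],0],[[0,0,0],0]]'

```text
time_s: 12.12
eef_pos: [0.6173, 0.4349, 0.2017]
tool_rot: [-0.001, 0.846, 0.534, 0.002]
ft_force: [-0.5, -0.7, 0.3]
grip_width: 0.0685
```

```bash
python3 - <<'E'
from station import env
from h import *
s=cam(env,'side'); t=cam(env,'top')
W=np.zeros((600,800,3),np.uint8); W[:300]=cv2.resize(s['color'][150:210,195:355],(800,300),interpolation=cv2.INTER_CUBIC);W[300:,:400]=cv2.resize(t['color'][145:275,95:268],(400,300))
cv2.imwrite('pics/c7.png',W[...,::-1])
C=cloud(t).reshape(-1,3); h=np.array([.54,.272]); a=np.radians(-25.4)
d=C[:,:2]-h; x=d@[np.cos(a),np.sin(a)]; y=d@[-np.sin(a),np.cos(a)]
for lo in (-62,-15,58-10):
    m=(abs(x*1000-lo-7)<7)&(abs(y)<.02); print(lo,m.sum(),np.median(C[m,2]).round(4))
for lo in (-.018,.012):
    m=(abs(x)<.02)&(abs(y-lo)<.006); print('y',lo,np.median(C[m,2]).round(4))
print(env.get_state()['time_s'],env.get_state()['ft_force'])
E
```

```text
-62 150 0.0306
-15 147 0.0317
48 147 0.0308
y -0.018 0.0305
y 0.012 0.0315
12.2167 [-0.16644458 -0.81048276 -0.19896749]
```

View pics/c7.png

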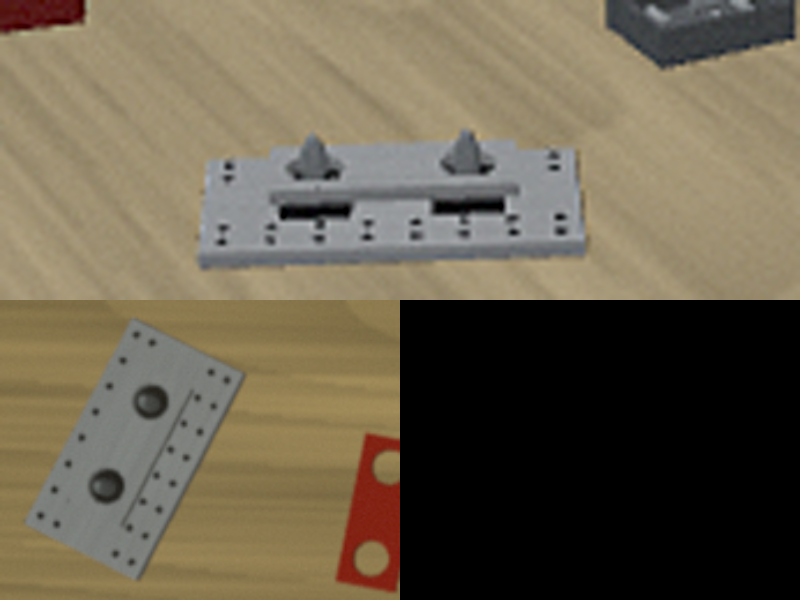

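The panel sits flat with both pins through its holes. Its top is at about 31 mm at both ends and both sides, where 30 is expected. Handing in.

```bash
python3 -c "
from station import env
env.job_done()"
```

```text
the job is handed in; nothing more can be done
```

I loaded the panel whose holes measured about 80 mm apart onto the holder. I left it lying on the rests and handed the job in at about 12.2 s (limit 35 s).

- **Final picture:** both pins come through the holes, and the panel lies parallel to the holder. The gripper is open and well clear.
- **Height:** the panel's top measured 30.5–31.7 mm at five places (30 mm expected), so it is flat and fully down within camera noise.
- **Forces:** the highest reading I saw was about 7 N.
- **Disagreement:** triangulating the hole rims gave a height of 2–3 mm, while the depth image put the panel's top at 8 mm. I went by the depth and by feeling downwards, and the grasp confirmed it.

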